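# Fetch the long test bar from the sliding-lid case

### The job

Open the metal sample case by pressing on top of its flat lid and dragging it back towards the robot, all the way, and leave it open. Then pull the one long test bar straight up out of the case and lower it into the steel beaker, so that it rests inside and the beaker stays standing about where it is. Leave the two short bars in their holes and do not disturb the other things on the bench.

Things in the scene. Friction and masses are not known exactly. Their poses are not given: they have to be found in the camera images.
- case: aluminium box 150 (x) x 240 (y) x 125 mm high, fixed to the bench; origin under its centre, z up, its x axis points to its back (away from the robot, within 0.25 rad of world x). Walls 6 mm; side and back walls rise 6 mm above the lid, so it has no edge to pull; the lid passes over the 113 mm front wall. With the lid fully back, the case is open from its x = -51 to +69 mm
- holes (a point): mouth of the middle one of three upright holes in the grey block inside the case (10 mm behind its centre, 36 mm above the bench); the other two lie 62 mm to either side along y. Each is 24 mm deep, 16.5 mm wide, with one steel bar standing in it. Axes as the case's
- lid (a joint): slide of the lid in m: 0 shut, 0.12 fully back (against its stop). The lid moves along the case's -x. It takes about 1.2 N to slide, plus slight drag, and stays where it is left; it cannot be lifted or tipped
- lid_pad (a point): point on the top face of the lid (119 mm above the bench, rigid, flat plate 5 mm thick, 144 x 234 mm) at the middle of its black non-slip pad (30 x 120 mm) near the back edge; 45 mm behind the case's centre when shut; moves with the lid; axes as the case's. Beyond it stand a monitor (from about 0.65 m ahead of the robot) and, to its left, a printer (from 0.6 m): keep the arm clear of them
- long_bar_mid (a point): the long steel test bar: round dumbbell shape 96 mm long, 90 g; a head 15 mm in diameter and 26 mm long at each end, 10 mm neck between. The point is its centre, half-way along; z runs along the bar. At the start it stands in one of the three holes (any), its foot 12 mm and its top 108 mm above the bench, 6 mm below the lid; both ends alike
- short_bar_a_mid (a point): a short steel test bar, same shape but 56 mm long, standing in another hole, top 68 mm above the bench; the point is its centre. To be left in place
- short_bar_b_mid (a point): the other short bar, the same
- beaker: plain steel beaker, loose, 0.4 kg, 66 mm across the rim, 75 mm high, wall 3 mm, inner floor 4 mm above the bench; origin at the centre of its underside, z up. The opening is 60 mm wide at the rim and about 50 mm at the floor; a bar released in it leans against the rim
- powder_bottle: white bottle 49 mm in diameter, 94 mm high, standing on the bench; origin under its centre. Bystander
- sample_1: round metal sample 34 mm in diameter, 45 mm high; origin under its centre. Bystander
- open_spanner: small flat spanner 25 x 131 x 5 mm lying on the bench, long along its y; origin under its centre. Bystander

How it is judged:
By the outcome, as a careful person would: the job done as asked, in the order asked, and still so for the second after the job is handed in, with the robot touching nothing.
It also fails if it takes over 59 s, if anything falls off the work surface, if the arm or the gripper's body presses on something with over 40 N, if the wrist force passes 120 N, or if a joint passes its speed limit or range.

### The arm

A 6-joint arm with a two-finger parallel gripper is mounted at the origin on a cart in front of the work surface, level with it; the furniture and walls round the work are solid. World frame = base frame: x ahead of the robot, y to its left, z up, the work surface at z = 0. Lengths are in mm, angles in rad, forces in N, time in s.
With the tool pointing down it reaches from about 350 to 775 mm from the base axis. Payload 7.3 kg.
Tool frame: the origin (TCP) lies on the centre line of the jaws, within the pads' length; the fingertips stand 17 mm ahead of it and the grasp point (between the pads) lies 2 mm behind it; z points along the fingers, y is the line along which they close (so a half turn about z gives the same grasp; the last joint's range is limited). The gripper opens to 92 mm and grips with 3 to 60 N. Pads are 19 mm wide; open, the fingers measure 130 mm over their backs; the gripper's body (75 mm by 190 mm) begins 47 mm behind the grasp point.
Start: joints at [-1.441, 0.342, 1.524, -0, 1.275, -0.146], TCP at [142.988, -505.171, 243.741] pointing down, gripper open.
Joint ranges: [-2.53, 2.53], [-0.77, 2.02], [0.04, 2.7], [-1, 4.14], [0.28, 2.66], [-3.11, 3.11]. Speed limits (rad/s): [2.57, 2.57, 3.14, 3.14, 3.14, 3.14].

### API

Orientations are given as [roll, pitch, yaw] about the fixed x, y, z axes, in that order (R = Rz(yaw) Ry(pitch) Rx(roll)).
In Python, from plant import bot gives the robot as it stands. The module is installed in compiled form; this text tells all that it offers.
- The arm moves only by the shell command python3 -m pendant 'ROWS'. ROWS is JSON, a list of rows, each a list of 3 entries, a list of its own where there are three numbers: the shift along the world's x, y, z as a fraction of full scale, then the turn, a rotation vector about the world's x, y, z as a fraction of full scale, then the opening, from -1 (shut) to 1 (fully open), so that 0 is half open. In form: [[[tx, ty, tz], [rx, ry, rz], claw], ...]. A call has exactly 10 rows; each row shifts and turns the commanded pose from where the row before left it; what a row does not reach is not made up. Full scale, the value 1, is 30 mm for a shift and 0.12 rad for a turn. A row lasts 1/12 s, in which the tool goes at most 41.7 mm and 7.16 degrees, less where a joint would pass 70% of its speed; a pose out of reach is approached as far as the arm can. A call with a number of a shift or a turn outside -1 to 1 is refused whole. A call with a gripper value outside its range is refused whole. The fingers move at their own pace and stop on an object; the grip force is fixed at half the most. Time passes only in rows, so rows that do not move let the fingers close, or fill a call up. It gives the time, the measured TCP pose, the force, the opening and the grip force at its end, in the units of the state.
- bot.get_obs(): the state, without advancing time (a new reading comes with each control period).
- bot.capture(name): name is "scene" or "side" or "wrist"; returns the picture (400x640x3 uint8, blue, green, red); there is no depth.
- bot.camera_params(name): a dict with "fovy" (degrees; the focal length in pixels is half the picture's height over the tangent of half this angle, whatever the lens; pixels are square), "cx", "cy" (the principal point, pixels), "distortion" ([k1, k2, p1, p2, k3] as OpenCV has them; the pictures are not rectified), "camera_from_world" (4x4, takes a point from world to camera coordinates). Camera axes: x right, y down, z forward; pixel columns grow to the right and rows downward; lengths in mm; the calibration is good to about 2 mm. A picture is of the moment at which its call begins: read the wrist's pose just before it. camera_params takes no time and is no camera call; for the wrist camera it gives the pose at the moment of the call.
- bot.close_job(): hands the job in; it is judged then, once.
The state is a dict: "time": time; "joint_positions": joint angles; "dq": joint speeds; "tau": joint torques, N m; "tool_pos": TCP position; "tcp_rot": TCP orientation; "contact_force": force on the tool from outside, world axes, zero at the start; "moment": the same for the moment, N m; "grip_width": finger opening in mm; "finger_force": force on a finger pad.
Only numpy, scipy, OpenCV 4.12 (cv2) and the standard library are available. Lean on these libraries where they do the work, as an engineer would, in place of code of your own. Each camera call takes 0.05 s, during which the arm holds its last target. There are 200 camera calls.

## Working session

There is one attempt and no reset: what is moved stays moved. The work goes in short steps, Python scripts to look and compute and a shell command to move; the robot and the scene stay as the last step left them, time stands still between calls to the robot, and variables do not carry over. Pictures are saved under pics/ and viewed, at most 10 in all, crops included, and the job is handed in when it is done.

```bash
mkdir -p pics; python3 - <<'E'
from plant import bot
import cv2
print(bot.get_obs())
for n in ("scene","side"):
    cv2.imwrite(f"pics/{n}0.png",bot.capture(n)); print(n,bot.camera_params(n))
E
```

```text
{'time': 0.0, 'joint_positions': array([-1.44100223e+00,  3.42749202e-01,  1.52502388e+00, -2.12910146e-05,
        1.27538566e+00, -1.45995245e-01]), 'dq': array([ 5.00425570e-04, -2.17896433e-03,  3.41819031e-04,  6.96586861e-05,
       -9.76259354e-04, -3.04676548e-04]), 'tau': array([-4.32506258e-04, -4.31241131e+01, -2.44222981e+01,  7.19081727e-02,
        5.57168364e-02, -1.50578148e-04]), 'tool_pos': array([ 142.92892039, -504.77346222,  243.0288    ]), 'tcp_rot': array([-3.14004026e+00, -2.07688731e-04,  2.75795394e-01]), 'contact_force': array([ 1.03836981, -0.04201964,  0.84815414]), 'moment': array([ 0.00757962, -0.02529581, -0.05524741]), 'finger_force': 0.0, 'grip_width': 91.8229399882904}
scene {'fovy': 51.61377782396901, 'cx': 315.98154571270163, 'cy': 199.28297972675415, 'distortion': array([-0.10159152,  0.        ,  0.        ,  0.        ,  0.        ]), 'camera_from_world': array([[ 4.39649495e-01, -8.98107566e-01,  1.05414308e-02,
        -2.76874720e+02],
       [-6.90837272e-01, -3.45638449e-01, -6.35041673e-01,
         4.04914659e+02],
       [ 5.73979255e-01,  2.71913338e-01, -7.72405950e-01,
         1.17564920e+03],
       [ 0.00000000e+00,  0.00000000e+00,  0.00000000e+00,
         1.00000000e+00]])}
side {'fovy': 47.27265775301582, 'cx': 322.242743811675, 'cy': 203.31529609747002, 'distortion': array([-0.0547106,  0.       ,  0.       ,  0.       ,  0.       ]), 'camera_from_world': array([[-8.44454708e-01, -5.35141967e-01, -2.27886297e-02,
         4.16770690e+02],
       [-1.83698225e-01,  3.29316643e-01, -9.26177904e-01,
         2.01790724e+02],
       [ 5.03141340e-01, -7.77929061e-01, -3.76397619e-01,
         1.09198355e+03],
       [ 0.00000000e+00,  0.00000000e+00,  0.00000000e+00,
         1.00000000e+00]])}
```

View pics/scene0.png

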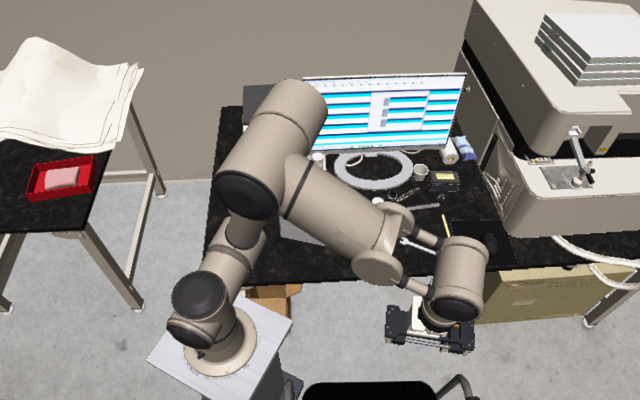

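View pics/side0.png

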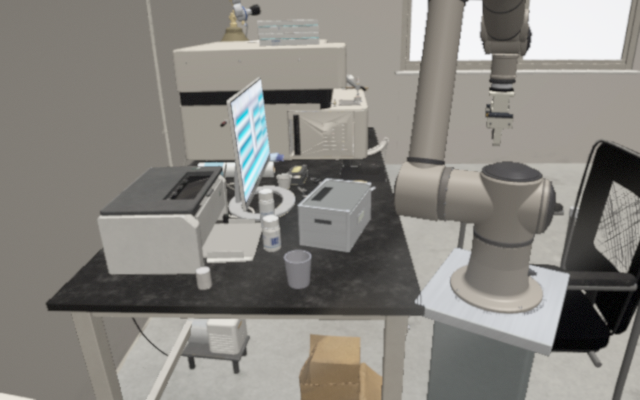

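The scene view has the arm hiding the case. The side view shows the case near (336,213), the beaker at (298,269), the bottle at (271,233) and the sample at (204,278). I'll zoom in on that area.

```bash
python3 - <<'E'
import cv2
a=cv2.imread("pics/side0.png")[165:300,230:410]
cv2.imwrite("pics/side0z.png",cv2.resize(a,None,fx=4.4,fy=4.4,interpolation=cv2.INTER_CUBIC))
E
```

```text
(no output)
```

View pics/side0z.png

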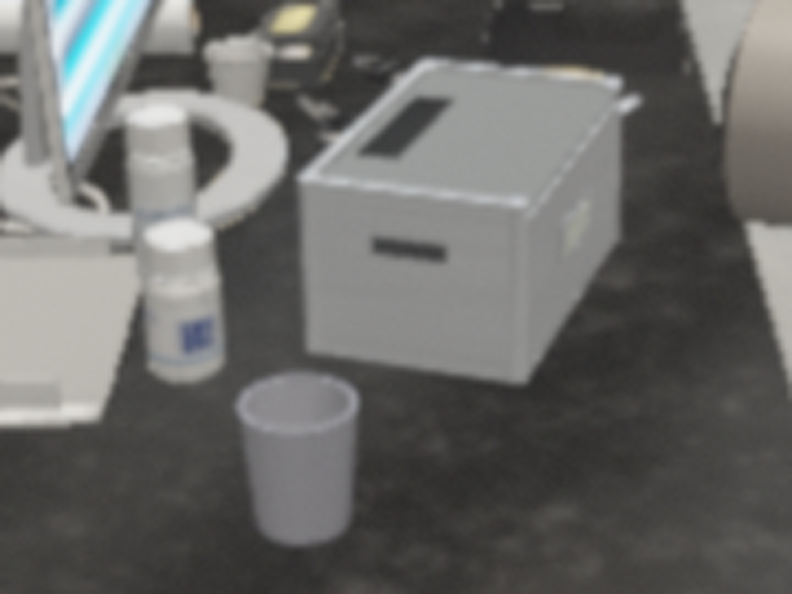

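The zoom shows the case's top corners at (301,177), (527,203), (621,80) and (428,60), its bottom corners at (306,352), (521,383) and (618,243), and the pad centre at about (405,126). The beaker rim is centred at (298,402).

```bash
cat > h.py <<'E'
import numpy as np, cv2
from plant import bot
from scipy.optimize import least_squares
def cam(n):
    p=bot.camera_params(n); f=200/np.tan(np.radians(p["fovy"]/2))
    return np.array([[f,0,p["cx"]],[0,f,p["cy"]],[0,0,1.]]),np.array(p["distortion"]),np.array(p["camera_from_world"])
def proj(P,c):
    K,d,T=c; return cv2.projectPoints(np.array(P,float).reshape(-1,3),cv2.Rodrigues(T[:3,:3])[0],T[:3,3],K,d)[0][:,0]
def ray(uv,z,c):
    K,d,T=c; q=cv2.undistortPoints(np.array(uv,float).reshape(-1,1,2),K,d)[:,0]
    R=T[:3,:3]; C=-R.T@T[:3,3]; D=np.c_[q,np.ones(len(q))]@R
    return C+D*((z-C[2])/D[:,2])[:,None]
def place(L,x):
    c,s=np.cos(x[2]),np.sin(x[2]); L=np.array(L,float)
    return np.c_[x[0]+c*L[:,0]-s*L[:,1],x[1]+s*L[:,0]+c*L[:,1],L[:,2]]
E
python3 - <<'E'
from h import *
c=cam("side"); Z=lambda a:(np.array(a,float)+.5)/4.4-.5+[230,165]
L=[[75,120,125],[-75,120,125],[-75,-120,125],[75,-120,125],[75,120,0],[-75,120,0],[-75,-120,0]]
uv=Z([[301,177],[527,203],[621,80],[428,60],[306,352],[521,383],[618,243]])
r=least_squares(lambda x:(proj(place(L,x),c)-uv).ravel(),[500,0,0]); print(r.x,r.fun.reshape(-1,2).round(1))
print("pad pred",place([[45,0,119]],r.x),"meas",ray(Z([[405,126]]),119,c))
print("beaker rim",ray(Z([[298,402],[237,408],[360,408]]),75,c),"bottom",ray(Z([[301,515]]),0,c))
print("bottle",ray(Z([[185,365]]),0,c),"sample",ray([[204,286]],0,c))
print("holes",place([[10,0,36],[10,62,36],[10,-62,36]],r.x))
E
```

```text
[ 4.91254118e+02 -8.06538472e+01  2.12879727e-01] [[-0.7 -0. ]
 [-0.6  0.3]
 [ 0.5 -0.4]
 [-0.6 -0.3]
 [ 0.1  0.2]
 [ 0.8  0.6]
 [ 0.5 -1.1]]
pad pred [[535.23831248 -71.14644997 119.        ]] meas [[536.96360274 -70.31817118 119.        ]]
beaker rim [[422.84951789 220.93282381  75.        ]
 [447.92747603 243.32223307  75.        ]
 [389.50878732 209.48751052  75.        ]] bottom [[426.74279914 218.20261715   0.        ]]
bottle [[597.98063287 106.47537484   0.        ]] sample [[616.56023711 353.78753209   0.        ]]
holes [[ 501.02838314  -78.54109226   36.        ]
 [ 487.92930253  -17.94064599   36.        ]
 [ 514.12746375 -139.14153852   36.        ]]
```

```bash
R='[[0.5,1,0],[0,0,-0.05],-1]'; python3 -m pendant '[[[0.5,1,0],[0,0,-0.05],-1],[[0.5,1,0],[0,0,-0.05],-1],[[0.5,1,0],[0,0,-0.05],-1],[[0.5,1,0],[0,0,-0.05],-1],[[0.5,1,0],[0,0,-0.05],-1],[[0.5,1,0],[0,0,-0.05],-1],[[0.5,1,0],[0,0,-0.05],-1],[[0.5,1,0],[0,0,-0.05],-1],[[0.5,1,0],[0,0,-0.05],-1],[[0.5,1,0],[0,0,-0.05],-1]]'
python3 -m pendant '[[[0.8,0.35,-0.1],[0,0,0],-1],[[0.8,0.35,-0.1],[0,0,0],-1],[[0.8,0.35,-0.1],[0,0,0],-1],[[0.8,0.35,-0.1],[0,0,0],-1],[[0.8,0.35,-0.1],[0,0,0],-1],[[0.8,0.35,-0.1],[0,0,0],-1],[[0.8,0.35,-0.1],[0,0,0],-1],[[0.8,0.35,-0.1],[0,0,0],-1],[[0.8,0.35,-0.2],[0,0,0],-1],[[0.8,0.35,-0.2],[0,0,0],-1]]'
python3 - <<'E'
from h import *
cv2.imwrite("pics/wrist1.png",bot.capture("wrist")); cv2.imwrite("pics/scene1.png",bot.capture("scene"))
o=bot.get_obs(); print(o["tool_pos"],o["tcp_rot"],o["joint_positions"],o["contact_force"])
E
```

```text
time: 0.93
tool_pos: [293.2, -203.5, 243.6]
tcp_rot: [-3.141, 0.0, 0.215]
contact_force: [0.3, 1.1, -0.2]
grip_width: 30.0
finger_force: 0.0
time: 1.77
tool_pos: [534.0, -99.4, 207.2]
tcp_rot: [-3.141, 0.0, 0.216]
contact_force: [0.2, -0.5, 0.1]
grip_width: 0.6
finger_force: 0.0
[534.82641308 -98.58960865 205.98170785] [-3.14030522e+00  9.81698615e-04  2.18142682e-01] [-3.23576179e-01  4.09495881e-01  1.53000592e+00  6.39567082e-04
  1.20359588e+00  1.02884804e+00] [-0.35381058 -0.27155264  0.20223186]
```

View pics/scene1.png

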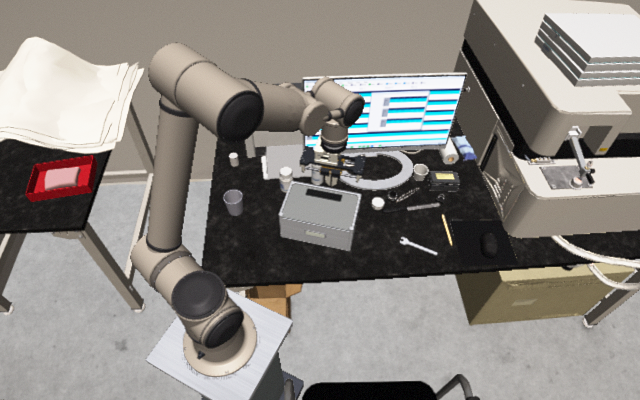

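View pics/wrist1.png

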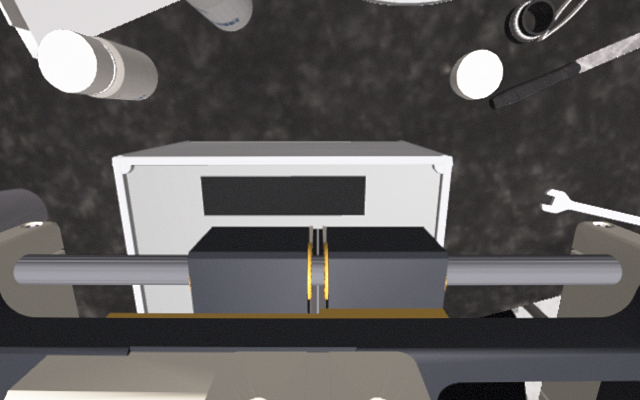

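The scene view shows the case near (320,215), the beaker at (233,202) and the spanner at (418,245). In the wrist view the pad centre is at (283,196), and the case's back corners are at (115,158) and (450,158).

```bash
python3 - <<'E'
from h import *
w=cam("wrist"); s=cam("scene")
print("pad w",ray([[283,196],[202,196],[365,196]],119,w),"back corners",ray([[114,158],[450,158]],125,w), "pad s",ray([[325,194]],119,s))
print("exp corners",place([[75,120,125],[75,-120,125],[45,60,119],[45,-60,119]],[491.25,-80.65,.213]))
print("beaker s",ray([[233,195]],75,s),"spanner w",ray([[418,245]],0,s))
K,d,T=w;print("wrist cam pos",-T[:3,:3].T@T[:3,3])
E
```

```text
pad w [[ 537.21657003  -72.54089186  119.        ]
 [ 524.25259825  -14.01953163  119.        ]
 [ 550.30370774 -131.61299222  119.        ]] back corners [[ 540.26226592   48.14969335  125.        ]
 [ 590.98958469 -181.4226727   125.        ]] pad s [[540.07126068 -75.84924398 119.        ]]
exp corners [[ 539.1879191    52.49261494  125.        ]
 [ 589.92225113 -182.08365742  125.        ]
 [ 522.54946806  -12.49324465  119.        ]
 [ 547.91663407 -129.78138083  119.        ]]
beaker s [[427.85250015 221.36508565  75.        ]] spanner w [[ 569.29523822 -414.20125405    0.        ]]
wrist cam pos [600.82479891 -84.90610692 348.17366745]
```

```bash
python3 -m pendant '[[[0,0.18,-0.36],[0,0,0],-1],[[0,0.18,-0.36],[0,0,0],-1],[[0.04,0.18,-0.36],[0,0,0],-1],[[0,0.18,-0.36],[0,0,0],-1],[[0,0.18,-0.36],[0,0,0],-1],[[0,0,-0.3],[0,0,0],-1],[[0,0,-0.05],[0,0,0],-1],[[0,0,-0.05],[0,0,0],-1],[[0,0,-0.05],[0,0,0],-1],[[0,0,0],[0,0,0],-1]]'
```

```text
time: 2.7
tool_pos: [534.3, -73.6, 140.6]
tcp_rot: [3.141, -0.001, 0.215]
contact_force: [0.4, 1.0, 0.6]
grip_width: 0.4
finger_force: 0.0
```

```bash
python3 -m pendant '[[[0,0,-0.05],[0,0,0],-1],[[0,0,-0.05],[0,0,0],-1],[[0,0,-0.04],[0,0,0],-1],[[0,0,-0.03],[0,0,0],-1],[[0,0,0],[0,0,0],-1],[[0,0,0],[0,0,0],-1],[[0,0,0],[0,0,0],-1],[[0,0,0],[0,0,0],-1],[[0,0,0],[0,0,0],-1],[[0,0,0],[0,0,0],-1]]'
```

```text
time: 3.53
tool_pos: [534.4, -73.3, 136.2]
tcp_rot: [3.141, -0.001, 0.216]
contact_force: [-1.9, -0.0, 8.0]
grip_width: 0.7
finger_force: 3.9
```

```bash
python3 -m pendant '[[[0,0,-0.01],[0,0,0],-1],[[-0.1,-0.021,0],[0,0,0],-1],[[-0.1,-0.021,0],[0,0,0],-1],[[-0.1,-0.021,0],[0,0,0],-1],[[-0.1,-0.021,0],[0,0,0],-1],[[-0.1,-0.021,0],[0,0,0],-1],[[-0.1,-0.021,0],[0,0,0],-1],[[-0.1,-0.021,0],[0,0,0],-1],[[-0.1,-0.021,0],[0,0,0],-1],[[0,0,0],[0,0,0],-1]]'
python3 - <<'E'
from h import *
im=bot.capture("side"); cv2.imwrite("pics/side2.png",cv2.resize(im[150:300,230:430],None,fx=4,fy=4,interpolation=cv2.INTER_CUBIC))
E
```

```text
time: 4.37
tool_pos: [510.9, -78.4, 136.2]
tcp_rot: [3.14, -0.003, 0.216]
contact_force: [-0.6, 0.1, 8.6]
grip_width: 0.3
finger_force: 4.0
```

View pics/side2.png

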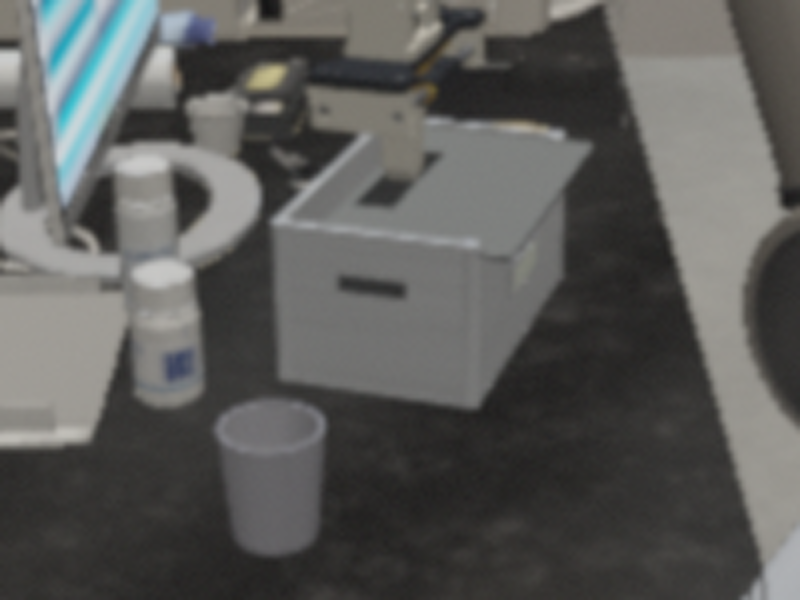

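The lid follows the fingers: its front edge now overhangs at about (500,255). I'll drag the rest, plus a little past the stop.

```bash
python3 -m pendant '[[[-0.16,-0.034,0],[0,0,0],-1],[[-0.16,-0.034,0],[0,0,0],-1],[[-0.16,-0.034,0],[0,0,0],-1],[[-0.16,-0.034,0],[0,0,0],-1],[[-0.16,-0.034,0],[0,0,0],-1],[[-0.16,-0.034,0],[0,0,0],-1],[[-0.16,-0.034,0],[0,0,0],-1],[[-0.16,-0.034,0],[0,0,0],-1],[[-0.16,-0.034,0],[0,0,0],-1],[[-0.16,-0.034,0],[0,0,0],-1]]'
python3 -m pendant '[[[-0.16,-0.034,0],[0,0,0],-1],[[-0.16,-0.034,0],[0,0,0],-1],[[-0.16,-0.034,0],[0,0,0],-1],[[-0.16,-0.034,0],[0,0,0],-1],[[-0.16,-0.034,0],[0,0,0],-1],[[-0.16,-0.034,0],[0,0,0],-1],[[-0.16,-0.034,0],[0,0,0],-1],[[-0.16,-0.034,0],[0,0,0],-1],[[-0.16,-0.034,0],[0,0,0],-1],[[0,0,0],[0,0,0],-1]]'
```

```text
time: 5.25
tool_pos: [463.5, -88.9, 136.2]
tcp_rot: [3.139, -0.004, 0.216]
contact_force: [0.6, -0.6, 7.4]
grip_width: 0.6
finger_force: 3.7
time: 6.08
tool_pos: [419.8, -98.5, 136.2]
tcp_rot: [3.139, -0.003, 0.216]
contact_force: [-0.5, -1.6, 8.7]
grip_width: 0.3
finger_force: 4.3
```

```bash
python3 -m pendant '[[[-0.03,-0.006,0],[0,0,0],-1],[[-0.03,-0.006,0],[0,0,0],-1],[[-0.03,-0.006,0],[0,0,0],-1],[[-0.03,-0.006,0],[0,0,0],-1],[[-0.03,-0.006,0],[0,0,0],-1],[[-0.03,-0.006,0],[0,0,0],-1],[[-0.03,-0.006,0],[0,0,0],-1],[[-0.03,-0.006,0],[0,0,0],-1],[[0,0,0],[0,0,0],-1],[[0,0,0],[0,0,0],-1]]'
```

```text
time: 6.92
tool_pos: [414.0, -99.7, 136.2]
tcp_rot: [3.138, -0.005, 0.216]
contact_force: [4.3, 0.0, 5.7]
grip_width: 0.6
finger_force: 3.1
```

```bash
python3 -m pendant '[[[0,0,0.1],[0,0,0],-1],[[0,0,0.3],[0,0,0],-1],[[0,0,0.7],[0,0,0],-1],[[0,0,0.7],[0,0,0],-1],[[0,0,0.7],[0,0,0],-1],[[0.2,0,0.7],[0,0,0],-1],[[0.2,0,0.7],[0,0,0],-1],[[0.2,0,0.4],[0,0,0],-1],[[0,0,0],[0,0,0],-0.1],[[0,0,0],[0,0,0],-0.1]]'
python3 - <<'E'
from h import *
im=bot.capture("wrist"); cv2.imwrite("pics/wrist3.png",im); np.save("w3.npy",np.array(cam("wrist")[2]))
o=bot.get_obs(); print(o["tool_pos"],o["tcp_rot"])
E
```

```text
time: 7.75
tool_pos: [429.6, -99.0, 263.7]
tcp_rot: [3.141, -0.0, 0.216]
contact_force: [-0.6, 0.4, -0.6]
grip_width: 9.2
finger_force: 0.0
[428.99909876 -98.79315961 262.94371316] [-3.14076753e+00  1.59372585e-03  2.15991901e-01]
```

View pics/wrist3.png

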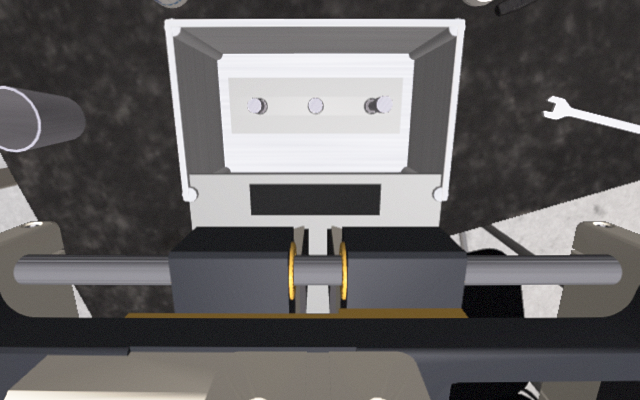

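The case is open and the lid is fully back. The bar tops are at (255,105), (316,105) and (385,103), and the right one shows the most parallax, so I expect it to be the long bar. I'll check that numerically.

```bash
python3 - <<'E'
from h import *
w=cam("wrist"); im=cv2.imread("pics/wrist3.png")
x=[492.7,-82,.215]
for y in (62,0,-62):
    for z in (68,108): print(y,z,proj(place([[10,y,z]],x),w).round(1), place([[10,y,z]],x).round(1))
print("tops at 108/68",ray([[385,103.5]],108,w),ray([[255,105],[316,105.5]],68,w))
print("case corners",ray([[168,22],[461,22]],125,w),"exp",place([[75,120,125],[75,-120,125]],x))
g=cv2.cvtColor(im[85:125,240:405],cv2.COLOR_BGR2GRAY); 
print(cv2.HoughCircles(cv2.resize(g,None,fx=4,fy=4),cv2.HOUGH_GRADIENT,1,80,param1=80,param2=15,minRadius=20,maxRadius=50)/4)
E
```

```text
62 68 [[253.  104.1]] [[489.2 -19.3  68. ]]
62 108 [[244.2 103. ]] [[489.2 -19.3 108. ]]
0 68 [[314.3 104.1]] [[502.5 -79.9  68. ]]
0 108 [[313.8 102.9]] [[502.5 -79.9 108. ]]
-62 68 [[375.6 104.1]] [[ 515.7 -140.4   68. ]]
-62 108 [[383.5 103. ]] [[ 515.7 -140.4  108. ]]
tops at 108/68 [[ 515.57294183 -141.88427068  108.        ]] [[488.81798772 -21.45252647  68.        ]
 [501.48896336 -81.85551134  68.        ]]
case corners [[ 537.97076868   46.04482143  125.        ]
 [ 587.55695218 -181.13314691  125.        ]] exp [[ 540.37153817   51.23822443  125.        ]
 [ 591.57492096 -183.23611018  125.        ]]
[[[ 75.625  20.875   8.55 ]
  [ 19.625  21.125   8.225]
  [132.875  21.375   9.   ]]]
```

```bash
python3 -m pendant '[[[0.48,-0.24,-0.2],[0,0,0],0],[[0.48,-0.24,-0.4],[0,0,0],0],[[0.48,-0.24,-0.5],[0,0,0],0],[[0.48,-0.24,-0.5],[0,0,0],0],[[0.48,-0.24,-0.5],[0,0,0],0],[[0.48,-0.22,-0.5],[0,0,0],0],[[0,0,-0.5],[0,0,0],0],[[0,0,-0.5],[0,0,0],0],[[0,0,-0.1],[0,0,0],0],[[0,0,0],[0,0,0],0]]'
```

```text
time: 8.63
tool_pos: [514.6, -141.1, 150.8]
tcp_rot: [-3.139, 0.004, 0.216]
contact_force: [1.0, -0.5, 0.1]
grip_width: 45.9
finger_force: 0.0
```

Now down 53 mm to z ≈ 98, then close.

```bash
python3 -m pendant '[[[0.03,0,-0.25],[0,0,0],0],[[0,0,-0.25],[0,0,0],0],[[0,0,-0.25],[0,0,0],0],[[0,0,-0.25],[0,0,0],0],[[0,0,-0.25],[0,0,0],0],[[0,0,-0.25],[0,0,0],0],[[0,0,-0.2],[0,0,0],0],[[0,0,-0.05],[0,0,0],0],[[0,0,0],[0,0,0],0],[[0,0,0],[0,0,0],0]]'
python3 -m pendant '[[[0,0,0],[0,0,0],-0.4],[[0,0,0],[0,0,0],-0.5],[[0,0,0],[0,0,0],-0.6],[[0,0,0],[0,0,0],-0.7],[[0,0,0],[0,0,0],-1],[[0,0,0],[0,0,0],-1],[[0,0,0],[0,0,0],-1],[[0,0,0],[0,0,0],-1],[[0,0,0],[0,0,0],-1],[[0,0,0],[0,0,0],-1]]'
```

```text
time: 9.47
tool_pos: [517.2, -141.7, 100.4]
tcp_rot: [3.141, -0.0, 0.216]
contact_force: [-0.4, -0.4, -0.6]
grip_width: 46.0
finger_force: 0.0
time: 10.3
tool_pos: [517.1, -141.6, 100.4]
tcp_rot: [3.141, -0.0, 0.216]
contact_force: [0.1, 0.5, 1.3]
grip_width: 13.9
finger_force: 30.0
```

```bash
python3 -m pendant '[[[0,0,0.1],[0,0,0],-1],[[0,0,0.1],[0,0,0],-1],[[0,0,0.15],[0,0,0],-1],[[0,0,0.15],[0,0,0],-1],[[0,0,0.2],[0,0,0],-1],[[0,0,0.2],[0,0,0],-1],[[0,0,0.3],[0,0,0],-1],[[0,0,0.3],[0,0,0],-1],[[0,0,0.3],[0,0,0],-1],[[0,0,0.3],[0,0,0],-1]]'
python3 -m pendant '[[[0,0,0.3],[0,0,0],-1],[[0,0,0.4],[0,0,0],-1],[[0,0,0.5],[0,0,0],-1],[[0,0,0.5],[0,0,0],-1],[[0,0,0.5],[0,0,0],-1],[[0,0,0.5],[0,0,0],-1],[[0,0,0.4],[0,0,0],-1],[[0,0,0.2],[0,0,0],-1],[[0,0,0],[0,0,0],-1],[[0,0,0],[0,0,0],-1]]'
python3 - <<'E'
from h import *
im=bot.capture("side"); cv2.imwrite("pics/side4.png",cv2.resize(im[100:300,170:430],None,fx=3,fy=3,interpolation=cv2.INTER_CUBIC)); cv2.imwrite("pics/side4raw.png",im)
print(bot.get_obs()["tool_pos"])
E
```

```text
time: 11.13
tool_pos: [517.2, -141.7, 164.6]
tcp_rot: [3.141, -0.001, 0.216]
contact_force: [0.3, -0.7, -1.3]
grip_width: 14.0
finger_force: 30.0
time: 11.97
tool_pos: [516.9, -141.6, 262.3]
tcp_rot: [3.142, 0.0, 0.216]
contact_force: [0.5, 0.2, -1.7]
grip_width: 14.2
finger_force: 30.0
[ 516.73361221 -141.4893546   261.72747215]
```

View pics/side4.png

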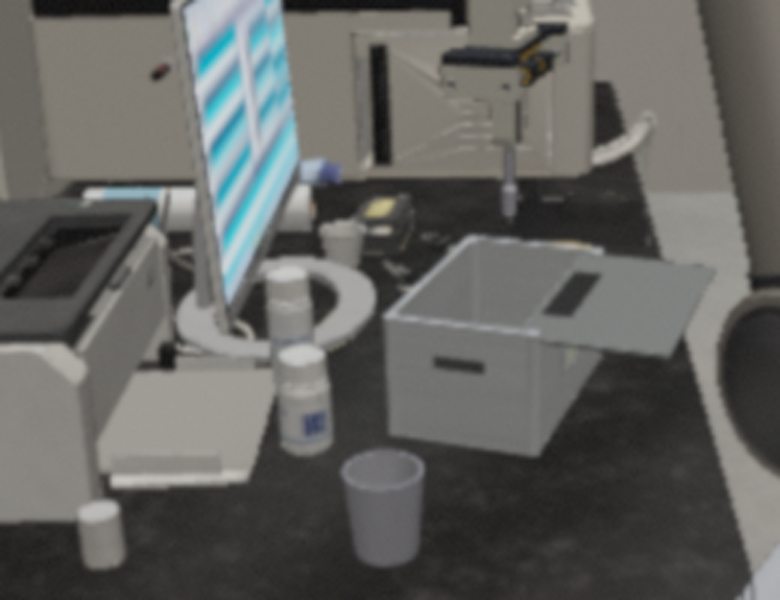

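The bar is held upright at (508,185) in the crop, above the case. The lid is fully back, the beaker is at (384,505), and nothing else has moved. Next I'll carry the bar over the beaker.

```bash
python3 -m pendant '[[[-0.08,0.3,0],[0,0,0],-1],[[-0.15,0.6,0],[0,0,0],-1],[[-0.15,0.6,0],[0,0,0],-1],[[-0.15,0.6,0],[0,0,0],-1],[[-0.15,0.6,0],[0,0,0],-1],[[-0.15,0.6,0],[0,0,0],-1],[[-0.15,0.6,0],[0,0,0],-1],[[-0.15,0.6,0],[0,0,0],-1],[[-0.15,0.6,0],[0,0,0],-1],[[-0.15,0.6,0],[0,0,0],-1]]'
python3 -m pendant '[[[-0.16,0.6,0],[0,0,0],-1],[[-0.16,0.6,0],[0,0,0],-1],[[-0.16,0.6,0],[0,0,0],-1],[[-0.16,0.6,0],[0,0,0],-1],[[-0.16,0.6,0],[0,0,0],-1],[[-0.16,0.6,0],[0,0,0],-1],[[-0.16,0.6,0],[0,0,0],-1],[[-0.16,0.6,0],[0,0,0],-1],[[-0.16,0.6,0],[0,0,0],-1],[[-0.16,0.6,0],[0,0,0],-1]]'
python3 -m pendant '[[[0,0.3,-0.2],[0,0,0],-1],[[0,0.1,-0.3],[0,0,0],-1],[[0,0,-0.3],[0,0,0],-1],[[0,0,-0.3],[0,0,0],-1],[[0,0,-0.3],[0,0,0],-1],[[0,0,-0.3],[0,0,0],-1],[[0,0,-0.2],[0,0,0],-1],[[0,0,-0.1],[0,0,0],-1],[[0,0,0],[0,0,0],-1],[[0,0,0],[0,0,0],-1]]'
python3 - <<'E'
from h import *
for n in("side","scene"):
    im=bot.capture(n); c=cam(n); cv2.imwrite(f"pics/{n}5raw.png",im)
    if n=="side": a=im[190:300,250:360]
    else: a=im[140:230,190:300]
    cv2.imwrite(f"pics/{n}5.png",cv2.resize(a,None,fx=5,fy=5,interpolation=cv2.INTER_CUBIC))
a,b=cv2.imread("pics/side5.png")[:450,:390],cv2.imread("pics/scene5.png")[:450,:390]
cv2.imwrite("pics/both5.png",np.hstack([a,b]))
o=bot.get_obs();print(o["tool_pos"],o["tcp_rot"],o["grip_width"],o["contact_force"])
E
```

```text
time: 12.85
tool_pos: [473.1, 30.8, 261.6]
tcp_rot: [-3.141, 0.002, 0.216]
contact_force: [0.9, -0.2, -0.6]
grip_width: 14.2
finger_force: 30.0
time: 13.68
tool_pos: [424.9, 210.5, 261.6]
tcp_rot: [3.142, 0.002, 0.216]
contact_force: [0.1, 0.3, -1.6]
grip_width: 13.7
finger_force: 30.0
time: 14.52
tool_pos: [426.4, 221.3, 202.4]
tcp_rot: [3.142, -0.0, 0.216]
contact_force: [0.7, -0.1, -0.5]
grip_width: 14.2
finger_force: 30.0
[426.51158522 221.41262733 202.79896383] [-3.14158615e+00 -9.86830547e-04  2.15701970e-01] 14.140121688681775 [ 0.36528093 -0.85612027 -1.12653985]
```

View pics/both5.png

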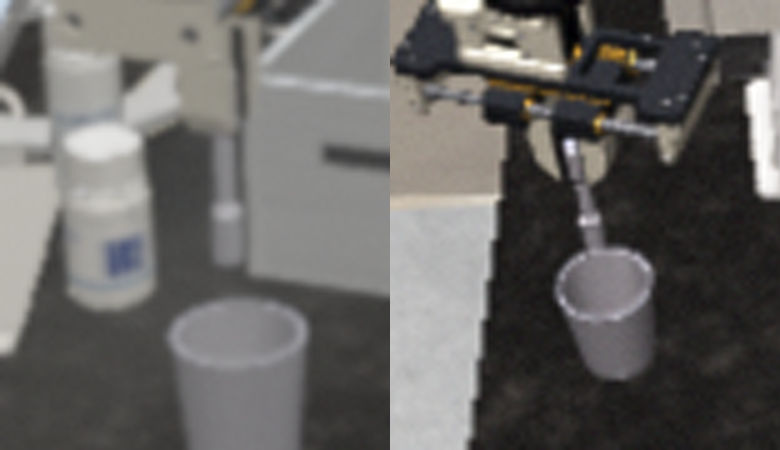

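The bar hangs vertically above the beaker. In the left panel its foot is at (227,262) and the rim is centred at (238,333); in the right panel the rim is centred at (605,284). I'll compute the offset.

```bash
python3 - <<'E'
from h import *
s,c=cam("side"),cam("scene")
f=lambda a,o:(np.array(a,float)+.5)/5-.5+o
us,uc=f([238,333],[250,190]),f([215,284],[190,140])
r=least_squares(lambda p:np.r_[proj([p[0],p[1],75],s)[0]-us,proj([p[0],p[1],75],c)[0]-uc],[425,221]);print(r.x,r.fun)
print("pred foot side",(proj([426.5,221.4,114.4],s)[0]-[250,190]+.5)*5-.5)
E
```

```text
[422.90714936 220.6884179 ] [ 0.17974048 -0.27071157 -0.22591162 -0.35046788]
pred foot side [228.2866778  257.75059525]
```

```bash
python3 -m pendant '[[[-0.1,-0.03,-0.2],[0,0,0],-1],[[0,0,-0.4],[0,0,0],-1],[[0,0,-0.4],[0,0,0],-1],[[0,0,-0.4],[0,0,0],-1],[[0,0,-0.4],[0,0,0],-1],[[0,0,-0.4],[0,0,0],-1],[[0,0,-0.4],[0,0,0],-1],[[0,0,-0.4],[0,0,0],-1],[[0,0,-0.3],[0,0,0],-1],[[0,0,-0.15],[0,0,0],-1]]'
python3 -m pendant '[[[0,0,-0.05],[0,0,0],-1],[[0,0,-0.03],[0,0,0],-1],[[0,0,0],[0,0,0],-1],[[0,0,0],[0,0,0],-1],[[0,0,0],[0,0,0],-1],[[0,0,0],[0,0,0],-1],[[0,0,0],[0,0,0],-1],[[0,0,0],[0,0,0],-1],[[0,0,0],[0,0,0],-1],[[0,0,0],[0,0,0],-1]]'
```

```text
time: 15.45
tool_pos: [422.5, 220.3, 97.7]
tcp_rot: [3.141, 0.002, 0.216]
contact_force: [-0.2, -0.6, -1.9]
grip_width: 13.6
finger_force: 30.0
time: 16.28
tool_pos: [423.2, 220.5, 96.5]
tcp_rot: [3.141, -0.0, 0.216]
contact_force: [0.3, 0.1, -1.3]
grip_width: 14.0
finger_force: 30.0
```

```bash
python3 -m pendant '[[[0,0,-0.04],[0,0,0],-1],[[0,0,-0.04],[0,0,0],-1],[[0,0,0],[0,0,0],-1],[[0,0,0],[0,0,0],-0.65],[[0,0,0],[0,0,0],-0.6],[[0,0,0],[0,0,0],-0.5],[[0,0,0],[0,0,0],-0.4],[[0,0,0],[0,0,0],-0.2],[[0,0,0],[0,0,0],0],[[0,0,0],[0,0,0],0]]'
python3 -m pendant '[[[0,0,0],[0,0,0],0.2],[[0,0,0],[0,0,0],0.2],[[0,0,0],[0,0,0],0.2],[[0,0,0],[0,0,0],0.2],[[0,0,0.1],[0,0,0],0.2],[[0,0,0.2],[0,0,0],0.2],[[0,0,0.3],[0,0,0],0.2],[[0,0,0.5],[0,0,0],0.2],[[0,0,0.5],[0,0,0],0.2],[[0,0,0.5],[0,0,0],0.2]]'
python3 -m pendant '[[[0,0,0.6],[0,0,0],0.2],[[0,0,0.6],[0,0,0],0.2],[[0,0,0.6],[0,0,0],0.2],[[0,0,0.6],[0,0,0],0.2],[[-0.1,0,0.6],[0,0,0],0.2],[[-0.1,0,0.5],[0,0,0],0.2],[[-0.1,0,0.2],[0,0,0],0.2],[[0,0,0],[0,0,0],0.2],[[0,0,0],[0,0,0],0.2],[[0,0,0],[0,0,0],0.2]]'
python3 - <<'E'
from h import *
a=bot.capture("side")[140:300,170:430]; b=bot.capture("scene")[140:300,190:450]
r=lambda i:cv2.resize(i,None,fx=3,fy=1.8*3/1.8,interpolation=cv2.INTER_CUBIC)
cv2.imwrite("pics/end.png",cv2.resize(np.vstack([a,b])[:, :],None,fx=1.85,fy=1.85,interpolation=cv2.INTER_CUBIC))
E
```

```text
time: 17.12
tool_pos: [423.2, 220.5, 94.1]
tcp_rot: [3.142, -0.0, 0.216]
contact_force: [1.5, 0.3, 0.3]
grip_width: 42.7
finger_force: 0.0
time: 17.95
tool_pos: [423.3, 220.5, 158.6]
tcp_rot: [-3.142, -0.001, 0.216]
contact_force: [0.5, -0.2, -0.2]
grip_width: 54.8
finger_force: 0.0
time: 18.78
tool_pos: [413.8, 220.3, 267.2]
tcp_rot: [3.141, 0.002, 0.216]
contact_force: [0.8, -0.1, -0.8]
grip_width: 54.8
finger_force: 0.0
```

View pics/end.png

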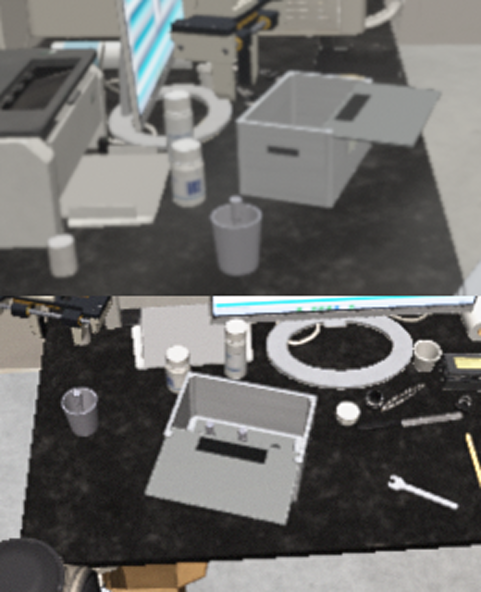

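The bar stands inside the upright beaker: its top shows at (236,205) in the upper panel and (78,400) in the lower one. The lid is fully back, both short bars are in their holes at (210,428) and (242,434), and the other things haven't moved. Handing in.

```bash
python3 -c "
from plant import bot
print(bot.close_job())"
```

```text
the job is handed in; nothing more can be done
None
```

I handed the job in at about 19 s: the lid is dragged fully back and left open, the long bar rests inside the upright beaker, and in the last pictures the short bars and the other things on the bench look undisturbed.

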